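# Lay the nail case flat against the stop bar

### The arm

A 6-joint arm with a two-finger parallel gripper is mounted at the origin on the work surface. World frame = base frame: x ahead of the robot, y to its left, z up, the work surface at z = 0. Lengths are in mm, angles in rad, forces in N, time in s.
With the tool pointing down it reaches from about 350 to 775 mm from the base axis. Payload 7.3 kg.
Tool frame: the origin (TCP) lies at the very end of the fingers, on their centre line; the grasp point (between the pads) lies 19 mm behind it; z points along the fingers, y is the line along which they close (so a half turn about z gives the same grasp; the last joint's range is limited). The gripper opens to 92 mm and grips with 3 to 60 N. Pads are 19 mm wide; open, the fingers measure 130 mm over their backs; the gripper's body (75 mm by 190 mm) begins 47 mm behind the grasp point.
Start: joints at [1.071, 0.342, 1.524, -0, 1.275, -0.146], TCP at [181.881, 492.508, 226.741] pointing down, gripper open.
Joint ranges: [-2.53, 2.53], [-0.77, 2.02], [0.04, 2.7], [-1, 4.14], [0.28, 2.66], [-3.11, 3.11]. Speed limits (rad/s): [2.57, 2.57, 3.14, 3.14, 3.14, 3.14].

### API

Orientations are given as [roll, pitch, yaw] about the fixed x, y, z axes, in that order (R = Rz(yaw) Ry(pitch) Rx(roll)).
In Python, from plant import get_obs, optics, ticket, finder gives the robot as it stands.
- The arm moves only by the tool send_rows, never from a script. Its arguments are lists of equal length, an entry for each row: "offset": the shift along the tool's x, y, z scaled (see below), a list of three; "delta_rot": the turn, a rotation vector about the tool's x, y, z scaled (see below), a list of three. In form: {"offset": [[dx, dy, dz], ...], "delta_rot": [[rx, ry, rz], ...]}. A call has 1 to 8 rows; each row is the pose to reach, as a shift and turn from the pose commanded when the call began, along the tool's axes at that moment, turning the shorter way round; what a row does not reach only later rows make up. The controller multiplies each number of a shift by 120 mm and each number of a turn by 360 degrees. A row lasts 1/8 s, in which the tool goes at most 62.5 mm and 10.7 degrees, less where a joint would pass 70% of its speed; a pose out of reach is approached as far as the arm can. A call with a number of a shift or a turn outside -1 to 1 is refused whole. A call with a gripper value outside its range is refused whole. "grip" is the opening, from 0 (shut) to 1 (fully open), set as the call begins (left out, the last holds). The fingers move at their own pace and stop on an object; the grip force is fixed at half the most. Time passes only in rows, so rows that repeat a pose let the fingers close. It gives the time, the measured TCP pose, the force, the opening and the grip force at its end, in the units of the state.
- get_obs(): the state, without advancing time (a new reading comes with each control period).
- optics.capture(name): name is "scene" or "top" or "wrist"; returns the picture (384x512x3 uint8, red, green, blue); there is no depth.
- optics.get_calibration(name): a dict with "fx", "fy", "cx", "cy" (pixels), "world_from_camera" (4x4, takes a point from camera to world coordinates). Camera axes: x right, y down, z forward; pixel columns grow to the right and rows downward; lengths in mm; the calibration is good to about 2 mm. A picture is of the moment at which its call begins: read the wrist's pose just before it. get_calibration takes no time and is no camera call; for the wrist camera it gives the pose at the moment of the call.
- ticket.close_job(): hands the job in; it is judged then, once.
Trained networks look in the newest picture that a camera, given by its name, has taken for a name from the list of things; names that differ only in an ending like _2 or _b are one class to them, and where a whole thing is asked for, a point or a joint stands for the part that bears it (a point fixed in the world has none). Each returns a list of dicts, best first, with "confidence" (0 to 1); they miss things now and then, are a little off and sometimes report something else, mostly with a low value. They report only what shows in the picture. A call takes as long as a camera call. They do not tell look-alikes from the thing itself.
- finder.boxes_of(target, camera): "box" ([left, top, right, bottom] in pixels, round what is visible of it).
- finder.silhouettes(target, camera): "region" (384x512 bool, what is visible of it) and "box" ([left, top, right, bottom] in pixels, round what is visible of it).
- finder.pinpoint(target, camera): "uv" ([column, row] in pixels: a listed point, or the origin of a listed thing).
The state is a dict: "time": time; "joint_positions": joint angles; "dq": joint speeds; "tau": joint torques, N m; "tool_pos": TCP position; "tcp_rot": TCP orientation; "contact_force": force on the tool from outside, world axes, zero at the start; "moment": the same for the moment, N m; "grip_width": finger opening in mm; "finger_force": force on a finger pad.
Only numpy, scipy, OpenCV 4.12 (cv2) and the standard library are available. Lean on these libraries where they do the work, as an engineer would, in place of code of your own. Each camera call takes 0.05 s, during which the arm holds its last target. There are 200 camera calls.

### The job

The case of false nails is standing on its long edge on the mat, like a book on a shelf. Only push it, never pick it up: push it over so that it lies flat on its back with the clear lid facing up, then push it across the mat until its long edge sits flush along the metal stop bar. Leave the other things on the table where they are.

Things in the scene. Friction and masses are not known exactly. Their poses are not given: they have to be found in the camera images.
- case: Loose flat box of false nails, 0.15 to 0.31 kg, 30 mm thick (x), 150 mm long (y), 100 mm high (z) as it stands on a long edge: white back shell, clear lid showing rows of small pink nails. Origin: centre of the underside of that edge. z is up as it stands; x points out of the white back (face at x = +15 mm), -x out of the lid (x = -15 mm). Lying lid up, x points down and z towards the stop bar.
- case_mid (a point): Centre of the case: 50 mm from its origin along its z. At the start the white back faces the bar (case x within 0.3 rad of bar x). Pushed high on the lid towards the bar, it tips about its lower back edge, falls by itself once leaning about 17 degrees, and lands short of the bar.
- case_corner_a (a point): One end of the case's upper long edge, at mid thickness: case frame (0, +75, 100) mm. When the case lies on its back this is the edge that leads towards the bar.
- case_corner_b (a point): Other end of the same edge: case frame (0, -75, 100) mm.
- stop_bar: Straight aluminium bar fixed to the table, 20 mm thick (x), 300 mm long (y), 20 mm high; origin at the centre of its underside. Its x axis points away from the case; its working face, at x = -10 mm, faces the case, whose origin starts 300 to 420 mm out along -x and within 40 mm of the bar's middle in y. The way between is clear.
- polish: Bystander: square polish bottle 36 x 36 mm, 84 mm high with its cap, loose, beside the way. Origin under its centre.
- jar: Bystander: amber jar with copper lid, 60 mm wide, 70 mm high, loose, beside the way. Origin under its centre.
- stand_a: Bystander: small brass nail holder, 32 mm wide foot, 44 mm high, a pink nail on top, loose, just beyond the stop bar. Origin under its centre.
- stand_b: Bystander: a second holder like stand_a, just beyond the stop bar.
- pot: Bystander: low round white powder pot, 52 mm wide, 26 mm high, loose, behind the case on its lid side, centre at least 135 mm from the case's centre plane. Origin under its centre.
- buffer: Bystander: grey nail buffer block 90 x 26 x 24 mm, loose, beyond the stop bar near its end on the robot side. Origin under its centre.
- brush: Bystander: dusting brush standing on the end of its 30 mm wide black handle, pink head up, 97 mm high, loose, beyond the stop bar near its far end. Origin under its centre.
Things that resemble listed ones, but are neither listed nor needed, are in the scene too. There is more than one size of the case; the one meant has the size given above.

How it is judged:
By the outcome, as a careful person would: the job done as asked, in the order asked, and still so for the second after the job is handed in, with the robot touching nothing.
It also fails if it takes over 48 s, if anything falls off the work surface, if the arm or the gripper's body presses on something with over 40 N, if the wrist force passes 120 N, or if a joint passes its speed limit or range.

## Working session

There is one attempt and no reset: what is moved stays moved. The work goes in short steps, Python scripts to look and compute and a tool call to move; the robot and the scene stay as the last step left them, time stands still between calls to the robot, and variables do not carry over. Pictures are saved under pics/ and viewed, at most 10 in all, crops included, and the job is handed in when it is done.

Besides the shell and the picture viewer there is one more tool, called as name(argument=value, ...) on one line, values as JSON. send_rows: Moves the arm, as the interface text tells. Its arguments: {"type":"object","properties":{"offset":{"type":"array"},"delta_rot":{"type":"array"},"grip":{"type":"number"}},"required":["offset","delta_rot"]}

```bash
mkdir -p pics
cat > h.py <<'E'
import numpy as np, cv2
from plant import get_obs, optics, ticket, finder
def ray(cam,uv,z):
    c=optics.get_calibration(cam);T=np.array(c["world_from_camera"])
    d=T[:3,:3]@np.array([(uv[0]-c["cx"])/c["fx"],(uv[1]-c["cy"])/c["fy"],1]);o=T[:3,3]
    return o+d*(z-o[2])/d[2]
def proj(cam,p):
    c=optics.get_calibration(cam);T=np.linalg.inv(np.array(c["world_from_camera"]))
    q=T[:3,:3]@np.array(p,float)+T[:3,3]
    return np.array([c["fx"]*q[0]/q[2]+c["cx"],c["fy"]*q[1]/q[2]+c["cy"]])
E
python3 - <<'E'
from h import *
a=optics.capture("top");b=optics.capture("scene")
cv2.imwrite("pics/top.png",cv2.resize(a[:,:,::-1],(800,600)));cv2.imwrite("pics/scene.png",cv2.resize(b[:,:,::-1],(800,600)))
s=get_obs();print(s["time"],s["tool_pos"],s["tcp_rot"])
for c in("top","scene"):
    print(c,np.round(np.array(optics.get_calibration(c)["world_from_camera"])[:3,3]))
    for t,z in(("case_corner_a",100),("case_corner_b",100),("case_mid",50),("case",0),("stop_bar",0)):
        for r in finder.pinpoint(t,c)[:3]: print(t,np.round(r["uv"]),round(r["confidence"],2),np.round(ray(c,r["uv"],z)))
E
```

```text
0.1 [181.6948528  492.17554278 226.11326853] [-3.14022925e+00 -2.00052138e-04  2.78778041e+00]
top [ 413.  -35. 1142.]
case_corner_a [315. 197.] 0.85 [ 503. -200.  100.]
case_corner_a [333. 316.] 0.83 [ 188. -240.  100.]
case_corner_a [324. 211.] 0.77 [ 464. -222.  100.]
case_corner_b [315. 197.] 0.85 [ 503. -200.  100.]
case_corner_b [333. 316.] 0.83 [ 188. -240.  100.]
case_corner_b [324. 211.] 0.77 [ 464. -222.  100.]
case_mid [370. 308.] 0.91 [ 199. -349.   50.]
case_mid [308. 168.] 0.78 [ 589. -189.   50.]
case_mid [342. 219.] 0.65 [ 445. -282.   50.]
case [361. 303.] 0.79 [ 203. -339.    0.]
case [339. 215.] 0.64 [ 457. -284.    0.]
case [307. 174.] 0.58 [ 581. -193.    0.]
stop_bar [174. 194.] 0.71 [524. 205.   0.]
scene [1166.  285. 1068.]
case_corner_a [186. 169.] 0.95 [ 475. -216.  100.]
case_corner_a [162. 224.] 0.94 [ 656. -180.  100.]
case_corner_a [160. 155.] 0.89 [ 462. -306.  100.]
case_corner_b [186. 169.] 0.95 [ 475. -216.  100.]
case_corner_b [162. 224.] 0.94 [ 656. -180.  100.]
case_corner_b [160. 155.] 0.89 [ 462. -306.  100.]
case_mid [173. 212.] 0.73 [ 582. -199.   50.]
case_mid [198. 102.] 0.57 [ 179. -351.   50.]
case_mid [174. 170.] 0.55 [ 459. -269.   50.]
case [200. 120.] 0.8 [ 201. -333.    0.]
case [176. 179.] 0.75 [ 451. -274.    0.]
case [177. 223.] 0.71 [ 581. -193.    0.]
stop_bar [327. 268.] 0.75 [531. 218.   0.]
```

View pics/top.png

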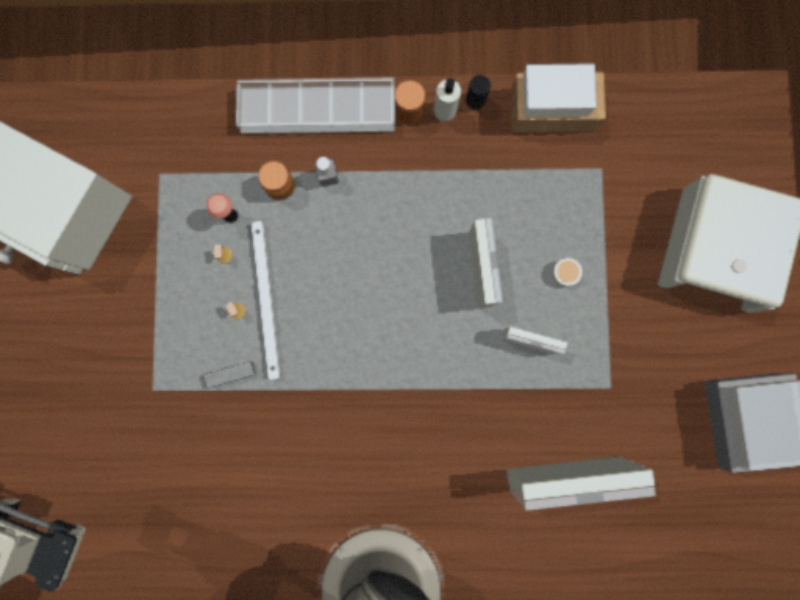

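View pics/scene.png

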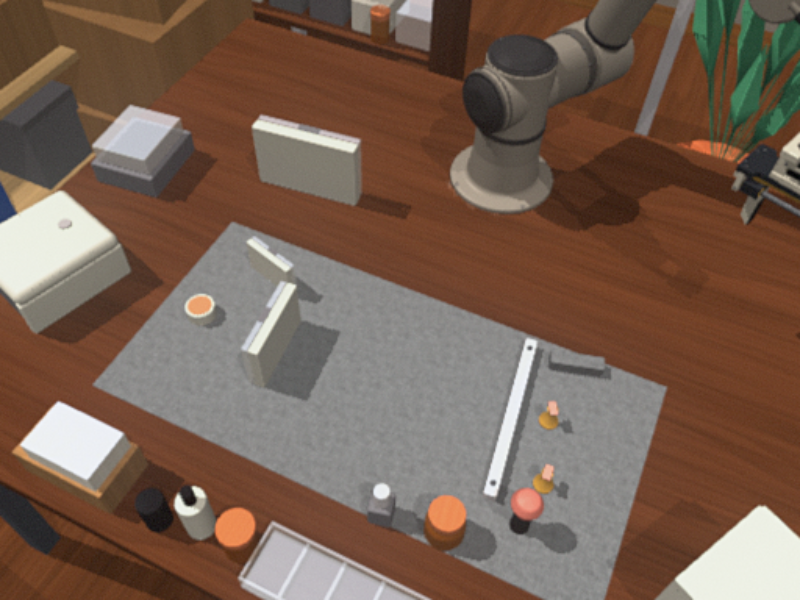

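The top view (800x600 pixels) shows three candidate cases:
- (487,262), about 150 mm long, broadside to the bar with the white back facing it.
- (537,340), a smaller one.
- (588,488), a larger one off the mat.

The first fits the size and orientation given. The bar runs (258,226)-(273,375). I'll confirm the case in a crop and measure it.

Run:
```python
from h import *
a=optics.capture("top")
cv2.imwrite("pics/crop.png",cv2.resize(a[130:240,280:400,::-1],None,fx=5,fy=5,interpolation=cv2.INTER_CUBIC))
for t,z in(("case",100),("stop_bar",20),("pot",26),("polish",84),("jar",70),("stand_a",44),("brush",97),("buffer",24)):
    for r in finder.silhouettes(t,"top")[:4]:
        m=r["region"].astype(np.uint8); q=cv2.boxPoints(cv2.minAreaRect(np.argwhere(m)[:,::-1].astype(np.float32)))
        w=np.array([ray("top",p,z)[:2] for p in q]); print(t,round(r["confidence"],2),np.round(r["box"]).tolist(),np.round(w).tolist(),np.round([np.linalg.norm(w[0]-w[1]),np.linalg.norm(w[1]-w[2])]))
```

```text
case 0.92 [300.0, 140.0, 322.0, 197.0] [[658.0, -153.0], [665.0, -200.0], [507.0, -219.0], [501.0, -173.0]] [ 47. 159.]
case 0.66 [323.0, 292.0, 420.0, 325.0] [[233.0, -215.0], [257.0, -457.0], [184.0, -461.0], [160.0, -221.0]] [243.  73.]
stop_bar 0.67 [165.0, 143.0, 180.0, 244.0] [[674.0, 242.0], [676.0, 221.0], [385.0, 185.0], [383.0, 205.0]] [ 21. 293.]
pot 0.8 [352.0, 161.0, 372.0, 184.0] [[585.0, -313.0], [610.0, -363.0], [565.0, -383.0], [541.0, -334.0]] [55. 49.]
polish 0.71 [202.0, 101.0, 214.0, 118.0] [[776.0, 108.0], [776.0, 74.0], [729.0, 74.0], [730.0, 108.0]] [34. 46.]
jar 0.95 [166.0, 102.0, 190.0, 129.0] [[749.0, 232.0], [788.0, 193.0], [734.0, 141.0], [695.0, 179.0]] [55. 75.]
brush 0.7 [131.0, 123.0, 154.0, 140.0] [[691.0, 312.0], [720.0, 285.0], [676.0, 242.0], [648.0, 270.0]] [39. 61.]
brush 0.45 [302.0, 141.0, 319.0, 195.0] [[658.0, -157.0], [663.0, -200.0], [510.0, -215.0], [505.0, -172.0]] [ 43. 153.]
buffer 0.72 [133.0, 233.0, 162.0, 248.0] [[393.0, 325.0], [414.0, 237.0], [388.0, 230.0], [367.0, 317.0]] [90. 27.]
```

View pics/crop.png

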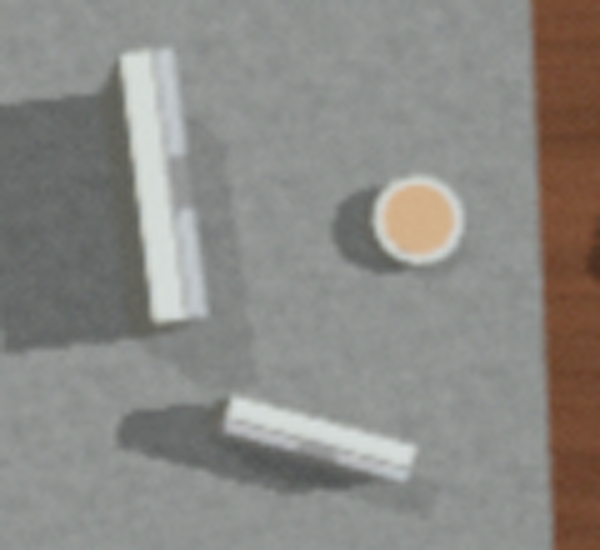

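The crop confirms it. The case at crop (165,185), top-edge corners (120,53), (175,48), (153,323), (208,317), shows a white back on the bar side and a clear lid on the pot side. The small look-alike is at (320,440).

Run:
```python
from h import *
P=np.array([ray("top",(280+u/5-.4,130+v/5-.4),100)[:2] for u,v in((120,53),(175,48),(153,323),(208,317))])
print(np.round(P,1)); d=(P[0]+P[1]-P[2]-P[3])/2; print("len",np.linalg.norm(d),"width",np.linalg.norm(P[0]-P[1]),np.linalg.norm(P[2]-P[3]),"case x yaw",np.arctan2(d[0],-d[1]),"centre",P.mean(0))
for u,v in((225,400),(415,445),(410,482)): print("small",np.round(ray("top",(280+u/5,130+v/5),70)))
def ends(z):
    return [ray("top",p,z)[:2] for p in((165.5,145),(175,239))]
s=get_obs();R=cv2.Rodrigues
c,n=np.cos(s["tcp_rot"][2]),np.sin(s["tcp_rot"][2])
# offset in tool axes to (x,y,z)
def off(t):
    e=np.array(t)-s["tool_pos"]; return np.round(np.array([c*e[0]+n*e[1],n*e[0]-c*e[1],-e[2]])/120,2)
print(off((582,-270,226.7)),off((450,200,226.7)), s["time"])
```

```text
[[ 659.3 -171.5]
 [ 661.8 -201.7]
 [ 510.3 -186.3]
 [ 513.3 -216.1]]
len 149.42048052319714 width 30.2512446693613 29.89443698104324 case x yaw 1.6685699146547759 centre [ 586.16803521 -193.8884979 ]
small [ 469. -231.   70.]
small [ 443. -334.   70.]
small [ 423. -331.   70.]
[-5.33 -4.81  0.  ] [-2.94 -1.51  0.  ] 1.05
```

send_rows(offset=[[-0.3,-0.2,0],[-0.6,-0.5,0],[-0.9,-0.8,0],[-1,-0.9,0],[-1,-0.9,0],[-1,-0.9,0],[-1,-0.9,0]], delta_rot=[[0,0,0.026],[0,0,0.052],[0,0,0.078],[0,0,0.104],[0,0,0.13],[0,0,0.156],[0,0,0.175]], grip=1)

```text
time: 1.92
tool_pos: [257.1, 349.5, 226.8]
tcp_rot: [3.141, -0.0, 1.684]
contact_force: [0.2, -0.3, -0.3]
grip_width: 91.9
finger_force: 0.0
```

send_rows(offset=[[-0.3,0.3,0],[-0.6,0.6,0],[-1,1,0]], delta_rot=[[0,0,0],[0,0,0],[0,0,0]])

```text
time: 2.3
tool_pos: [386.9, 247.2, 227.0]
tcp_rot: [3.141, -0.001, 1.69]
contact_force: [0.5, 1.3, -0.5]
grip_width: 92.1
finger_force: 0.0
```

send_rows(offset=[[-0.4,0.3,0],[-0.8,0.6,0],[-1,0.8,0]], delta_rot=[[0,0,0],[0,0,0],[0,0,0]])

```text
time: 2.68
tool_pos: [497.1, 137.5, 226.7]
tcp_rot: [3.141, 0.0, 1.686]
contact_force: [-0.4, 0.8, 0.2]
grip_width: 91.8
finger_force: 0.0
```

send_rows(offset=[[-0.4,0,0],[-0.8,0,0],[-1,0,0]], delta_rot=[[0,0,0],[0,0,0],[0,0,0]])

```text
time: 3.05
tool_pos: [509.7, 18.5, 226.7]
tcp_rot: [3.142, 0.0, 1.686]
contact_force: [-0.3, -0.4, 0.1]
grip_width: 91.8
finger_force: 0.0
```

send_rows(offset=[[-0.4,0,0],[-0.8,0,0],[-1,0,0]], delta_rot=[[0,0,0],[0,0,0],[0,0,0]])

```text
time: 3.42
tool_pos: [523.6, -100.8, 226.6]
tcp_rot: [3.142, 0.0, 1.686]
contact_force: [0.6, -0.1, -0.0]
grip_width: 91.5
finger_force: 0.0
```

send_rows(offset=[[-0.4,0.1,0],[-0.8,0.2,0],[-1,0.3,0],[-1,0.3,0]], delta_rot=[[0,0,0],[0,0,0],[0,0,0],[0,0,0]])

```text
time: 3.92
tool_pos: [573.6, -214.9, 225.9]
tcp_rot: [-3.141, -0.0, 1.686]
contact_force: [0.3, 0.2, -0.0]
grip_width: 91.7
finger_force: 0.0
```

send_rows(offset=[[-0.25,0.12,0],[-0.25,0.12,0.3],[-0.25,0.12,0.6],[-0.25,0.12,0.9],[-0.25,0.12,0.95]], delta_rot=[[0,0,0],[0,0,0],[0,0,0],[0,0,0],[0,0,0]])

```text
time: 4.55
tool_pos: [589.5, -239.5, 110.4]
tcp_rot: [-3.137, -0.004, 1.689]
contact_force: [-0.4, -0.2, -0.4]
grip_width: 91.7
finger_force: 0.0
```

send_rows(offset=[[0,0,0.1],[0,0,0.2],[0,0,0.2]], delta_rot=[[0,0,0],[0,0,0],[0,0,0]])

```text
time: 4.92
tool_pos: [590.9, -241.3, 88.2]
tcp_rot: [-3.141, -0.001, 1.688]
contact_force: [0.5, -0.2, -0.6]
grip_width: 91.9
finger_force: 0.0
```

Run:
```python
from h import *
s=get_obs();print(s["time"],s["tool_pos"],s["contact_force"])
a=optics.capture("top");cv2.imwrite("pics/c2.png",cv2.resize(a[120:240,270:400,::-1],None,fx=5,fy=5,interpolation=cv2.INTER_CUBIC))
```

```text
4.925 [ 590.88191652 -241.25264594   88.24496844] [ 0.50070509 -0.15123413 -0.62182358]
```

View pics/c2.png

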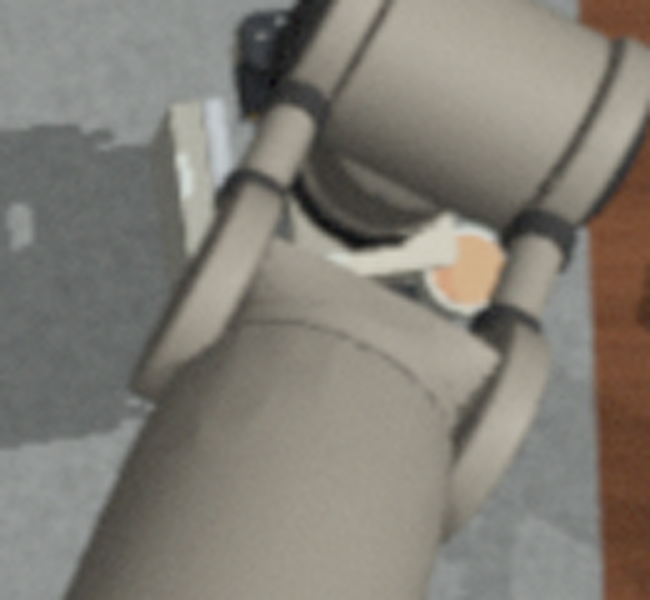

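The fingers stand clear behind the lid, with the case's top edge at crop (200,150). The pot at (465,265) is untouched. Now a slow push.

send_rows(offset=[[0.06,0,0],[0.12,0,0],[0.17,0,0],[0.21,0,0],[0.25,0,0],[0.29,0,0],[0.33,0,0],[0.37,0,0]], delta_rot=[[0,0,0],[0,0,0],[0,0,0],[0,0,0],[0,0,0],[0,0,0],[0,0,0],[0,0,0]])

```text
time: 5.98
tool_pos: [585.9, -197.0, 88.6]
tcp_rot: [-3.141, -0.0, 1.688]
contact_force: [0.3, -0.4, -0.0]
grip_width: 91.7
finger_force: 0.0
```

Run:
```python
from h import *
a=optics.capture("scene");cv2.imwrite("pics/s3.png",cv2.resize(a[100:300,100:400,::-1],None,fx=2.6,fy=2.6,interpolation=cv2.INTER_CUBIC))
```

```text
(no output)
```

View pics/s3.png

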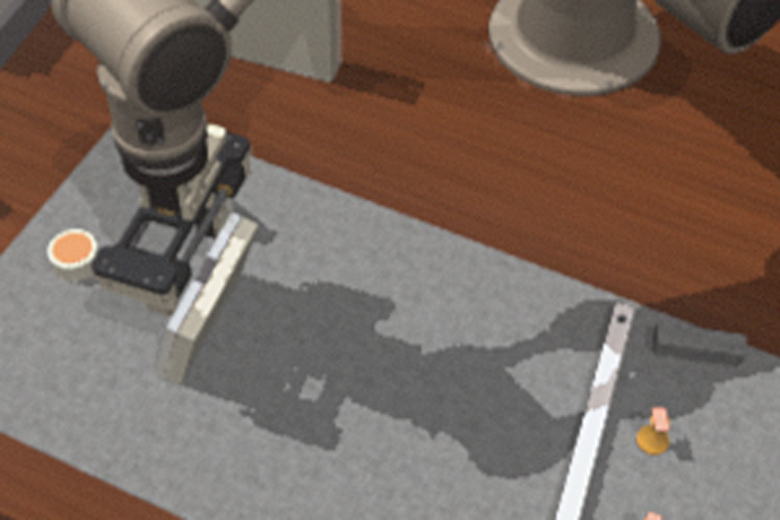

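The case, at (210,300), is leaning towards the bar with the fingers on the lid. I'll keep pushing.

send_rows(offset=[[0.04,0,0],[0.08,0,0],[0.12,0,0],[0.16,0,0],[0.16,0,0],[0.16,0,0],[0.16,0,0]], delta_rot=[[0,0,0],[0,0,0],[0,0,0],[0,0,0],[0,0,0],[0,0,0],[0,0,0]])

```text
time: 6.9
tool_pos: [583.8, -178.5, 88.7]
tcp_rot: [3.141, -0.0, 1.688]
contact_force: [0.5, -0.1, 0.1]
grip_width: 91.9
finger_force: 0.0
```

Run:
```python
from h import *
a=optics.capture("scene");cv2.imwrite("pics/s4.png",cv2.resize(a[100:300,100:400,::-1],None,fx=2.6,fy=2.6,interpolation=cv2.INTER_CUBIC))
b=optics.capture("top")
for c,t in(("scene","case"),("top","case")):
    for r in finder.silhouettes(t,c)[:3]:
        q=cv2.boxPoints(cv2.minAreaRect(np.argwhere(r["region"])[:,::-1].astype(np.float32)));w=np.array([ray(c,p,30)[:2] for p in q]);print(c,round(r["confidence"],2),np.round(w).tolist())
for t in("case_corner_a","case_corner_b"):
  for r in finder.pinpoint(t,"scene")[:4]: print(t,np.round(r["uv"]),round(r["confidence"],2),np.round(ray("scene",r["uv"],15)))
```

```text
scene 0.93 [[668.0, -167.0], [495.0, -196.0], [502.0, -78.0], [670.0, -59.0]]
scene 0.85 [[258.0, -445.0], [70.0, -518.0], [56.0, -268.0], [239.0, -216.0]]
top 0.75 [[647.0, -70.0], [653.0, -159.0], [536.0, -166.0], [529.0, -79.0]]
top 0.74 [[223.0, -244.0], [247.0, -488.0], [169.0, -492.0], [145.0, -250.0]]
top 0.59 [[434.0, -277.0], [461.0, -285.0], [446.0, -343.0], [419.0, -335.0]]
case_corner_a [163.  79.] 0.79 [  97. -537.   15.]
case_corner_a [226.  92.] 0.73 [  60. -312.   15.]
case_corner_a [224. 212.] 0.65 [503. -91.  15.]
case_corner_a [205. 257.] 0.63 [647. -70.  15.]
case_corner_b [163.  79.] 0.79 [  97. -537.   15.]
case_corner_b [226.  92.] 0.73 [  60. -312.   15.]
case_corner_b [224. 212.] 0.65 [503. -91.  15.]
case_corner_b [205. 257.] 0.63 [647. -70.  15.]
```

View pics/s4.png

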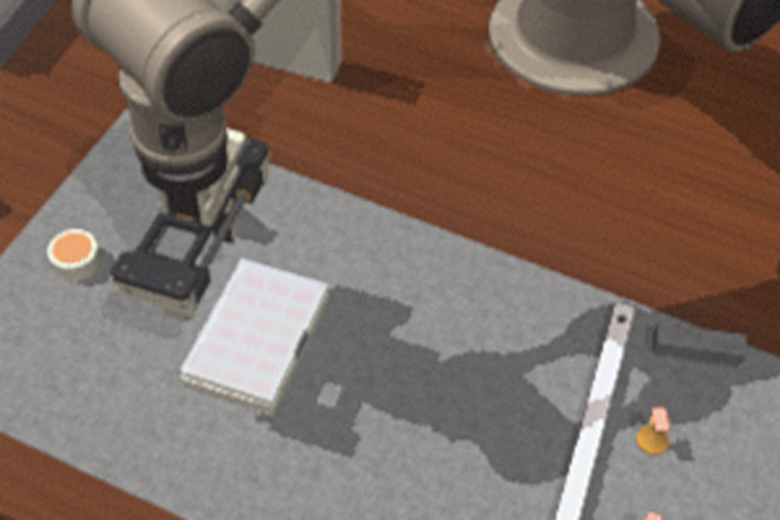

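The case has landed flat, lid up with pink nails showing. Its corners are at (243,258), (328,285), (268,408) and (183,378) in the crop. Next I'll back off, lower the fingers behind the trailing edge and push.

send_rows(offset=[[-0.15,0,0],[-0.32,0,0],[-0.32,0,0.15],[-0.32,0,0.3],[-0.32,0,0.45],[-0.32,0,0.6],[-0.32,0,0.6]], delta_rot=[[0,0,-0.0014],[0,0,-0.0014],[0,0,-0.0014],[0,0,-0.0014],[0,0,-0.0014],[0,0,-0.0014],[0,0,-0.0014]])

```text
time: 8.07
tool_pos: [587.1, -215.5, 14.5]
tcp_rot: [-3.138, -0.002, 1.698]
contact_force: [-0.1, 1.3, -0.1]
grip_width: 91.9
finger_force: 0.0
```

send_rows(offset=[[0.07,0,0],[0.14,0,0],[0.2,0,0],[0.25,0,0],[0.32,0,0],[0.4,0,0],[0.48,0,0],[0.56,0,0]], delta_rot=[[0,0,0],[0,0,0],[0,0,0],[0,0,0],[0,0,0],[0,0,0],[0,0,0],[0,0,0]])

```text
time: 9.07
tool_pos: [579.8, -149.2, 16.8]
tcp_rot: [3.141, 0.0, 1.697]
contact_force: [0.3, -3.0, 2.5]
grip_width: 91.8
finger_force: 1.4
```

Run:
```python
from h import *
a=optics.capture("scene");cv2.imwrite("pics/s5.png",cv2.resize(a[100:330,120:400,::-1],None,fx=2.6,fy=2.6,interpolation=cv2.INTER_CUBIC))
for t in("case_corner_a","stop_bar"):
  for r in finder.pinpoint(t,"scene")[:4]: print(t,np.round(r["uv"]),round(r["confidence"],2),np.round(ray("scene",r["uv"],15 if t[0]=="c" else 0)))
for r in finder.silhouettes("stop_bar","scene")[:1]:
    q=cv2.boxPoints(cv2.minAreaRect(np.argwhere(r["region"])[:,::-1].astype(np.float32)));print(np.round([ray("scene",p,20)[:2] for p in q]))
```

```text
case_corner_a [166.  77.] 0.92 [  81. -535.   15.]
case_corner_a [240. 215.] 0.9 [493. -48.  15.]
case_corner_a [221. 260.] 0.85 [638. -29.  15.]
case_corner_a [159. 152.] 0.54 [ 394. -365.   15.]
stop_bar [327. 267.] 0.62 [530. 216.   0.]
[[686. 222.]
 [384. 183.]
 [381. 208.]
 [682. 244.]]
```

View pics/s5.png

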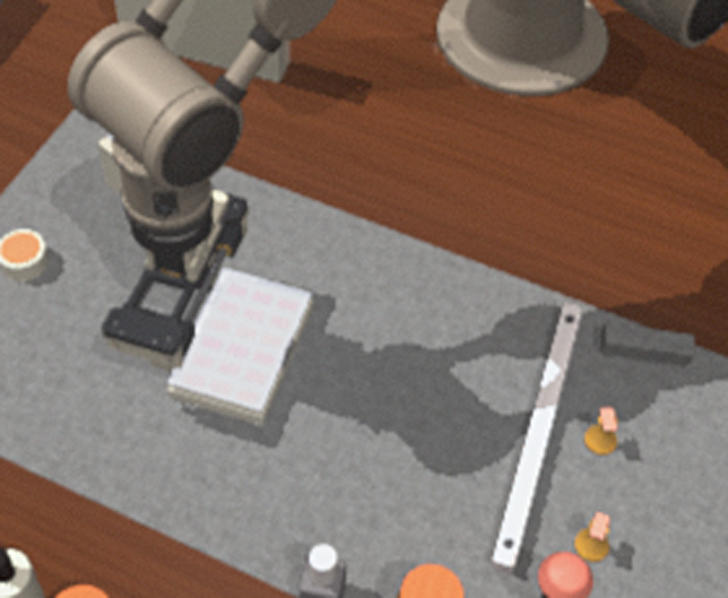

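The fingers are square behind the case, which lies centred in front of them at crop (245,340). About 244 mm remains, so I'll push on and go slowly at the end.

send_rows(offset=[[0.1,0,0],[0.22,0,0],[0.34,0,0],[0.46,0,0],[0.58,0,0],[0.7,0,0],[0.82,0,0],[0.94,0,0]], delta_rot=[[0,0,0],[0,0,0],[0,0,0],[0,0,0],[0,0,0],[0,0,0],[0,0,0],[0,0,0]])

```text
time: 10.28
tool_pos: [565.4, -36.9, 16.7]
tcp_rot: [-3.142, -0.0, 1.697]
contact_force: [0.2, -1.2, -0.5]
grip_width: 91.8
finger_force: 0.5
```

send_rows(offset=[[0.12,0,0],[0.24,0,0],[0.36,0,0],[0.48,0,0],[0.6,0,0],[0.7,0,0],[0.8,0,0],[0.88,0,0]], delta_rot=[[0,0,0],[0,0,0],[0,0,0],[0,0,0],[0,0,0],[0,0,0],[0,0,0],[0,0,0]])

```text
time: 11.28
tool_pos: [552.2, 67.6, 16.7]
tcp_rot: [3.142, -0.0, 1.697]
contact_force: [0.1, -1.4, 0.5]
grip_width: 91.5
finger_force: 0.7
```

Run:
```python
from h import *
s=get_obs();n=np.array([-.127,.992]);print(s["time"],"tcp n",n@s["tool_pos"][:2])
optics.capture("scene")
for r in finder.pinpoint("case_corner_a","scene")[:4]:
    p=ray("scene",r["uv"],15);print(np.round(r["uv"]),round(r["confidence"],2),np.round(p),round(n@p[:2],1))
```

```text
11.275 tcp n -3.102907776612339
[304. 288.] 0.93 [618. 186.  15.] 106.0
[188. 169.] 0.9 [ 414. -256.   15.] -306.8
[165.  79.] 0.89 [  92. -533.   15.] -540.1
[317. 237.] 0.78 [466. 163.  15.] 102.3
```

send_rows(offset=[[0.04,0,0],[0.08,0,0],[0.12,0,0],[0.15,0,0],[0.17,0,0],[0.18,0,0],[0.19,0,0],[0.19,0,0]], delta_rot=[[0,0,0],[0,0,0],[0,0,0],[0,0,0],[0,0,0],[0,0,0],[0,0,0],[0,0,0]])

```text
time: 12.38
tool_pos: [549.4, 89.6, 16.7]
tcp_rot: [3.142, -0.0, 1.697]
contact_force: [-0.3, -0.2, 0.4]
grip_width: 91.9
finger_force: 0.2
```

send_rows(offset=[[0.01,0,0],[0.02,0,0],[0.03,0,0],[0.03,0,0]], delta_rot=[[0,0,0],[0,0,0],[0,0,0],[0,0,0]])

```text
time: 12.88
tool_pos: [549.0, 93.2, 16.7]
tcp_rot: [3.141, -0.0, 1.697]
contact_force: [0.3, -0.3, -0.0]
grip_width: 92.1
finger_force: 0.3
```

send_rows(offset=[[0.01,0,0],[0.02,0,0],[0.03,0,0],[0.03,0,0]], delta_rot=[[0,0,0],[0,0,0],[0,0,0],[0,0,0]])

```text
time: 13.38
tool_pos: [548.5, 95.2, 16.8]
tcp_rot: [-3.141, 0.002, 1.696]
contact_force: [-0.9, -8.4, 1.4]
grip_width: 91.5
finger_force: 4.3
```

send_rows(offset=[[0.01,0,0],[0.015,0,0],[0.015,0,0]], delta_rot=[[0,0,0],[0,0,0],[0,0,0]])

```text
time: 13.75
tool_pos: [548.4, 95.4, 16.8]
tcp_rot: [-3.141, 0.003, 1.696]
contact_force: [-1.3, -16.5, 1.5]
grip_width: 91.7
finger_force: 8.3
```

send_rows(offset=[[-0.05,0,0],[-0.2,0,0],[-0.35,0,0],[-0.5,0,0],[-0.8,0,-0.3],[-1,0,-0.6],[-1,0,-0.9]], delta_rot=[[0,0,0],[0,0,0],[0,0,0],[0,0,0],[0,0,0],[0,0,0],[0,0,0]])

```text
time: 14.62
tool_pos: [563.5, -23.4, 125.8]
tcp_rot: [3.141, 0.0, 1.694]
contact_force: [0.3, 1.5, 0.4]
grip_width: 91.5
finger_force: 0.0
```

Run:
```python
from h import *
a=optics.capture("scene");b=optics.capture("top")
A=cv2.resize(a[190:350,230:390,::-1],(560,560),interpolation=cv2.INTER_CUBIC)
cv2.imwrite("pics/s6.png",A)
cv2.imwrite("pics/t6.png",cv2.resize(b[90:260,110:290,::-1],None,fx=3.4,fy=3.4,interpolation=cv2.INTER_CUBIC))
```

```text
(no output)
```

View pics/s6.png

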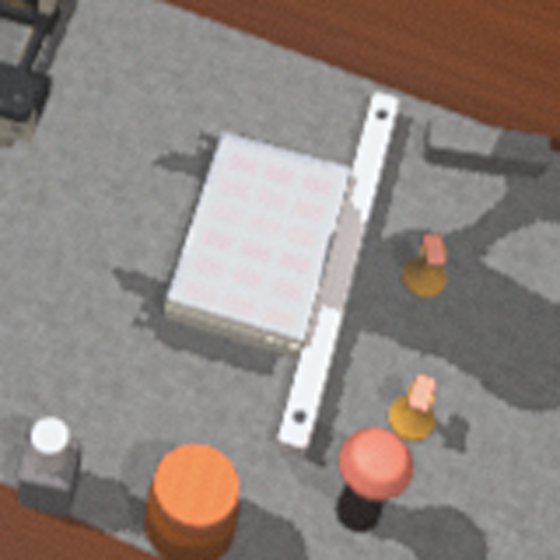

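View pics/t6.png

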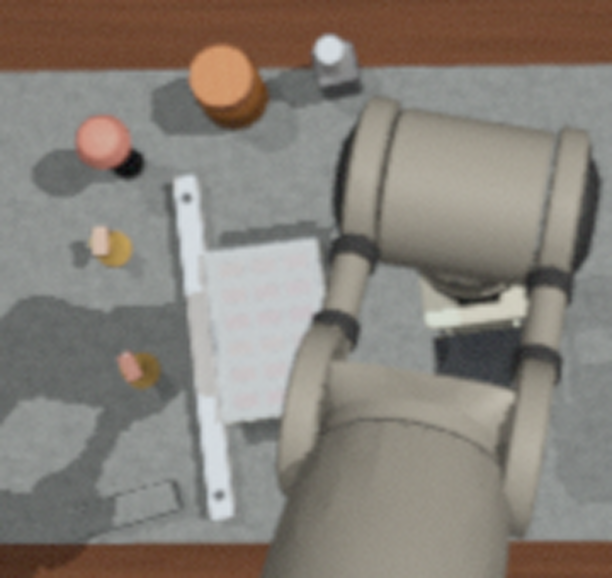

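The case lies lid up with its leading edge touching the bar along its whole length: (350,175)-(300,350) in the scene crop and (203,250)-(222,422) in the top crop. The gripper is clear of it, and the other things are where they were.

```bash
python3 -c "
from h import *
print(ticket.close_job())"
```

```text
the job is handed in; nothing more can be done
None
```

The case was pushed over and lies on its back, lid up, with its long edge flush along the stop bar; the other things were not moved, and the job was handed in at about 15 s.

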